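# Lay out a lamp kit on the assembly bench

### The arm

A 6-joint arm with a two-finger parallel gripper is mounted at the origin on the work surface. World frame = base frame: x ahead of the robot, y to its left, z up, the work surface at z = 0. Lengths are in m, angles in rad, forces in N, time in s.
With the tool pointing down it reaches from about 0.35 to 0.975 m from the base axis. Payload 4.9 kg.
Tool frame: the origin (TCP) lies at the very end of the fingers, on their centre line; the grasp point (between the pads) lies ctrl.grip_point_offset behind it (ctrl.grip_point_offset is the distance from the TCP to the grasp point, in m); z points along the fingers, y is the line along which they close (so a half turn about z gives the same grasp; the last joint's range is limited). The gripper opens to 85 mm and grips with 20 to 120 N. Pads are 22 mm wide; open, the fingers measure 114 mm over their backs; the gripper's body (76 mm by 85 mm) begins 54 mm behind the grasp point. The pads swing forward as they close: fully open they stand 13 mm farther back than shut.
Start: joints at [1.116, 0.053, 1.613, -0, 1.476, -0.119], TCP at [0.206, 0.59, 0.231] pointing down, gripper open.
Joint ranges: [-3.01, 3.01], [-1.01, 2.22], [0.06, 2.58], [-1.02, 4.17], [0.09, 2.62], [-3.14, 3.14]. Speed limits (rad/s): [2.57, 2.57, 3.14, 3.14, 3.14, 3.14].

### API

Orientations are given as a rotation vector (axis times angle).
In Python, from station import ctrl gives the robot as it stands. The module is installed in compiled form; this text tells all that it offers.
- The arm moves only by the tool drive_tool, never from a script. Its argument "steps" is a list of rows, each an object with "translation": the shift along the tool's x, y, z normalised to -1 to 1, where 1 is 4 cm, a list of three; "angular": the turn, a rotation vector about the tool's x, y, z normalised to -1 to 1, where 1 is 8 degrees, a list of three; "gripper": the opening, from 0 (shut) to 1 (fully open). In form: [{"translation": [dx, dy, dz], "angular": [wx, wy, wz], "gripper": gripper}, ...]. A call has 1 to 8 rows; each row shifts and turns the commanded pose from where the row before left it, along the tool's axes as they then stand; what a row does not reach is not made up. A row lasts 1/8 s, in which the tool goes at most 62.5 mm and 10.7 degrees, less where a joint would pass 70% of its speed; a pose out of reach is approached as far as the arm can. A call with a number of a shift or a turn outside -1 to 1 is refused whole. A call with a gripper value outside its range is refused whole. The fingers move at their own pace and stop on an object; "force" is the grip in N (left out, the last holds). Time passes only in rows, so rows that do not move let the fingers close. It gives the time, the measured TCP pose, the force, the opening and the grip force at its end, in the units of the state.
- ctrl.get_obs(): the state, without advancing time (a new reading comes with each control period).
- ctrl.get_image(name): name is "side" or "top"; returns a dict with "color" (400x640x3 uint8, red, green, blue), "depth" (400x640 float32, m along the optical axis (not along the pixel's ray), 0 where there is no reading), "fx", "fy", "cx", "cy" (pixels), "R" (3x3) and "t" (3): a world point X has camera coordinates R X + t. Camera axes: x right, y down, z forward; pixel columns grow to the right and rows downward; lengths in m; the calibration is good to about 2 mm. A picture is of the moment at which its call begins.
- ctrl.finish_job(): hands the job in; it is judged then, once.
The state is a dict: "t": time; "q": joint angles; "dq": joint speeds; "effort": joint torques, N m; "tool_pos": TCP position; "tool_rot": TCP orientation; "contact_force": force on the tool from outside, world axes, zero at the start; "wrist_torque": the same for the moment, N m; "opening": finger opening in m; "grip_force": force on a finger pad.
Only numpy, scipy, OpenCV 4.12 (cv2) and the standard library are available. Lean on these libraries where they do the work, as an engineer would, in place of code of your own. Each camera call takes 0.05 s, during which the arm holds its last target. There are 200 camera calls.

### The job

Lay out the lamp kit, left and behind being as seen from the robot: stand the finned housing in the middle of the black square pad and lay the bezel ring flat and centred on top of it. Lay the black driver block with a paper label on the bench left of the pad and the steel bracket, lugs up, behind the green screw box, each with its long side parallel to the edge it lies beside, centred on that edge and about 3 cm away from it. Leave the reel, the screwdriver and the parts bin where they are.

Things in the scene. Friction and masses are not known exactly. Their poses are not given: they have to be found in the camera images.
- housing: loose finned aluminium lamp housing, an upright round body 60 mm in diameter and 40 mm tall with a flat top, about 0.22 kg; grip it across its diameter anywhere up its height. Origin: centre of its underside, z up.
- bezel: loose black plastic ring, 60 mm outer and 43 mm inner diameter, 14 mm thick, lying flat, about 0.05 kg; same both ways up. Origin: its centre, at half thickness (7 mm above what it lies on); z along the ring's axis. When it lies on the housing its origin is 47 mm above the housing's origin.
- driver: loose black plastic driver block, 70 mm long (its x axis) by 36 mm wide (y) by 26 mm tall, with a paper label on top and a 5 mm cable stub at each end, about 0.14 kg. Origin: centre of its underside.
- bracket: loose U-shaped bracket of steel sheet lying lugs up, 60 mm long (its y axis) and 34 mm wide (x), about 0.13 kg: a base 4 mm thick and at each end of its length an upright lug 4 mm thick, as wide as the base, reaching 32 mm above the bench. Best gripped lengthwise, over the outer faces of the two lugs. Origin: centre of its underside.
- pad: fixed black rubber pad, 90 by 90 mm, 3 mm thick, flat on the bench, turned at most 0.2 rad. Origin: centre of its underside; x points away from the robot, y to the robot's left, so the left edge is at y = +45 mm. The driver's centre belongs at y = +93 mm, x = 0 in this frame, its x axis along the pad's x.
- screw_box: fixed green lidded screw box, 60 mm deep (x) by 110 mm long (y) by 46 mm tall, turned at most 0.2 rad. Origin: centre of its underside; x points away from the robot, so the back side is at x = +30 mm. The bracket's centre belongs at x = +77 mm, y = 0 in this frame, its y axis along the box's y.
- reel: bystander: loose white plastic reel, 80 mm in diameter, 44 mm bore, 40 mm tall, beyond the work. Origin: centre of its underside. Leave it alone.
- screwdriver: bystander: loose screwdriver with a red handle, about 200 mm long, lying on the bench to the robot's left. Leave it alone.
- bin: bystander: loose empty red parts bin, 120 by 100 mm, 50 mm tall, open on top, to the robot's right. Origin: centre of its underside. Leave it alone.

How it is judged:
By the outcome, as a careful person would: the job done as asked, in the order asked, and still so for the second after the job is handed in, with the robot touching nothing.
It also fails if it takes over 109 s, if anything falls off the work surface, if the arm or the gripper's body presses on something with over 40 N, if the wrist force passes 120 N, or if a joint passes its speed limit or range.

## Working session

There is one attempt and no reset: what is moved stays moved. The work goes in short steps, Python scripts to look and compute and a tool call to move; the robot and the scene stay as the last step left them, time stands still between calls to the robot, and variables do not carry over. Pictures are saved under pics/ and viewed, at most 14 in all, crops included, and the job is handed in when it is done.

Besides the shell and the picture viewer there is one more tool, called in YAML: its name, and indented under it one key for each argument. drive_tool: Moves the arm, as the interface text tells. Its arguments: {"type":"object","properties":{"steps":{"type":"array"},"force":{"type":"number"}},"required":["steps"]}

```bash
mkdir -p pics; python3 - <<'E'
from station import ctrl
import cv2,numpy as np,pickle
print(ctrl.grip_point_offset)
o=ctrl.get_obs();print(o)
for n in("top","side"):
    d=ctrl.get_image(n);pickle.dump(d,open(n+".pkl","wb"))
    cv2.imwrite(f"pics/{n}0.png",d["color"][:,:,::-1])
    print(n,d["fx"],d["cx"],d["cy"],np.round(d["R"],3).tolist(),d["t"])
E
```

```text
0.0187
{'t': 0.0, 'q': array([ 1.11601943e+00,  5.33663664e-02,  1.61433579e+00, -1.80549777e-05,
        1.47598057e+00, -1.19010515e-01]), 'dq': array([ 0.00062756,  0.00074814,  0.00099319, -0.00056441, -0.00117446,
       -0.00071467]), 'effort': array([ 6.56818975e-04, -3.93683803e+01, -3.70174456e+01, -2.58724464e-05,
        7.06340492e-03,  5.71570204e-07]), 'tool_pos': array([0.20566212, 0.58951938, 0.23003216]), 'tool_rot': array([-0.52484767, -3.09685678,  0.0031563 ]), 'contact_force': array([0.60176826, 1.11754544, 0.48715285]), 'wrist_torque': array([-0.00690167,  0.028987  , -0.00145922]), 'grip_force': 0.0, 'opening': 0.08534118363049142}
top 476.1975157611449 310.4288519908947 199.5288040545175 [[0.006, -1.0, 0.018], [-0.985, -0.009, -0.17], [0.17, -0.016, -0.985]] [-0.03079706  0.56721561  1.53778989]
side 362.5240764944874 322.91907837007926 206.21395319216927 [[0.936, -0.353, -0.011], [-0.258, -0.662, -0.704], [0.241, 0.661, -0.71]] [-0.51166349  0.1628183   0.904999  ]
```

View pics/top0.png

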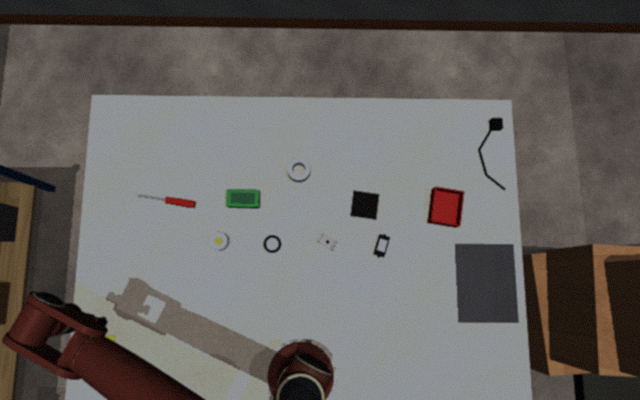

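View pics/side0.png

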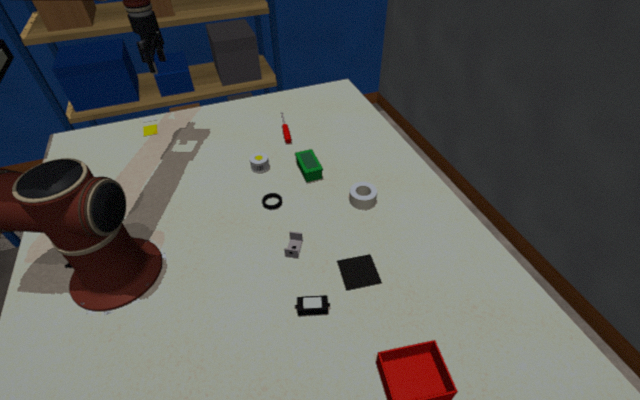

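Top view: pad (365,205), box (243,198), housing (219,241), bezel (272,243), bracket (327,241), driver (381,245), and reel (299,170). The side view shows all of them too. Next I'll zoom in on both views.

```bash
cat > h.py <<'E'
import cv2,numpy as np,pickle
def ray(d,u,v,z):
    u=np.atleast_1d(u).astype(float);v=np.atleast_1d(v)
    C=-d["R"].T@d["t"]
    D=np.stack([(u-d["cx"])/d["fx"],(v-d["cy"])/d["fy"],np.ones_like(u)],-1)@d["R"]
    return C+D*((z-C[2])/D[:,2])[:,None]
def cloud(d,x0,y0,x1,y1):
    v,u=np.mgrid[y0:y1,x0:x1];z=d["depth"][y0:y1,x0:x1]
    P=np.stack([(u-d["cx"])/d["fx"]*z,(v-d["cy"])/d["fy"]*z,z],-1)
    return (P-d["t"])@d["R"]
def proj(d,X):
    c=d["R"]@np.array(X)+d["t"];return c[0]/c[2]*d["fx"]+d["cx"],c[1]/c[2]*d["fy"]+d["cy"]
E
python3 - <<'E'
from h import *
t=pickle.load(open("top.pkl","rb"));s=pickle.load(open("side.pkl","rb"))
c=t["color"][150:270,200:400,::-1];cv2.imwrite("pics/tz.png",cv2.resize(c,None,fx=4,fy=4,interpolation=cv2.INTER_CUBIC))
c=s["color"][140:325,240:400,::-1];cv2.imwrite("pics/sz.png",cv2.resize(c,None,fx=3.2,fy=3.2,interpolation=cv2.INTER_CUBIC))
for n,u,v in(("pad",365,205),("box",243,198),("hous",219,241),("bez",272,243),("brk",327,241),("drv",381,245),("reel",299,170),("bin",446,207)):
    for p in (ray(t,u,v,0.0)[0],cloud(t,u,v,u+1,v+1)[0,0]): print(n,p.round(3),np.round(proj(s,p)))
E
```

```text
pad [ 0.558 -0.215  0.   ] [358. 271.]
pad [ 0.557 -0.214  0.009] [357. 269.]
box [0.579 0.204 0.   ] [310. 169.]
box [0.571 0.198 0.046] [308. 159.]
hous [0.431 0.28  0.   ] [260. 166.]
hous [0.427 0.272 0.046] [258. 156.]
bez [0.426 0.101 0.   ] [273. 201.]
bez [0.425 0.101 0.004] [272. 201.]
brk [ 0.434 -0.084  0.   ] [294. 247.]
brk [ 0.433 -0.084  0.009] [293. 245.]
drv [ 0.422 -0.268  0.   ] [313. 307.]
drv [ 0.42  -0.263  0.027] [311. 300.]
reel [0.679 0.013 0.   ] [363. 199.]
reel [ 0.681  0.013 -0.008] [364. 201.]
bin [ 0.554 -0.495  0.   ] [415. 383.]
bin [ 0.553 -0.493  0.007] [415. 381.]
```

View pics/tz.png

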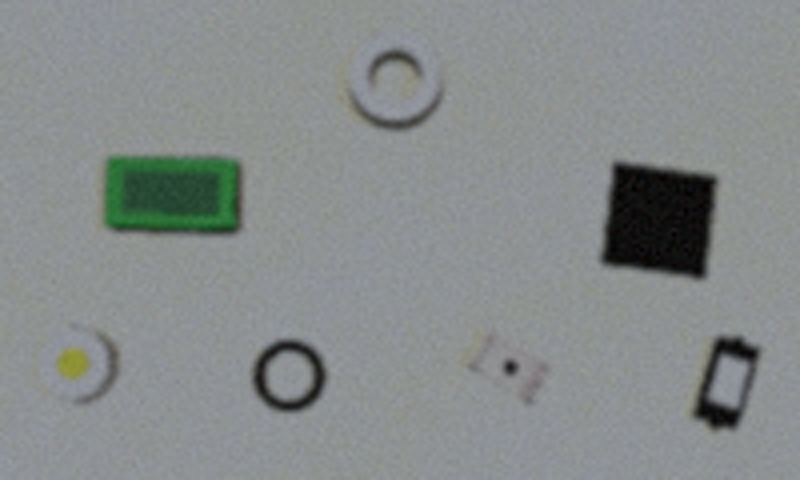

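View pics/sz.png

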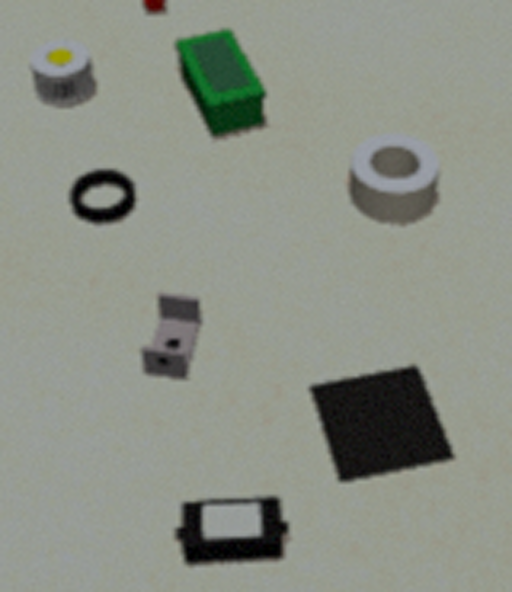

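Both crops are clear. In the top view, the bracket's hole is at about (327.5,242) with its lugs at lower right and upper left. In the side view, its lugs are near (296,235) and (291,253). Next I'll measure with masks in both views, casting silhouette rays onto each object's mid-height plane.

```bash
cat > meas.py <<'E'
from h import *
def rect(P):
    r=cv2.minAreaRect((P[:,:2]*1e4).astype(np.float32));return np.array(r[0])/1e4,np.array(r[1])/1e4,r[2]
def blob(d,mask,u,v,rad=30):
    m=mask.astype(np.uint8);n,l,st,ce=cv2.connectedComponentsWithStats(m,connectivity=8)
    best=max(range(1,n),key=lambda i:st[i,4]*(np.hypot(*(ce[i]-(u,v)))<rad))
    return (l==best).astype(np.uint8)
def up(d,u,v,w=32,k=6):
    u,v=int(u),int(v);c=d["color"][v-w:v+w,u-w:u+w]
    return cv2.resize(cv2.GaussianBlur(c,(3,3),0),None,fx=k,fy=k,interpolation=cv2.INTER_CUBIC),u-w,v-w,k
def measure(d,f,u,v,z,w=32):
    c,u0,v0,k=up(d,u,v,w);m=f(c.astype(int))
    m=blob(d,m,w*k,w*k,rad=20*k)
    cs=max(cv2.findContours(m,0,cv2.CHAIN_APPROX_NONE)[0],key=cv2.contourArea)[:,0]
    return ray(d,(cs[:,0]+.5)/k-.5+u0,(cs[:,1]+.5)/k-.5+v0,z)
dark=lambda c:c.max(2)<85
green=lambda c:(c[...,1]-c[...,0]>35)
E
python3 - <<'E'
from meas import *
t=pickle.load(open("top.pkl","rb"));s=pickle.load(open("side.pkl","rb"))
for n,f,a,b,z in(("pad",dark,(365,205),(358,271),.002),("box",green,(243,198),(309,165),.023),("bez",dark,(272,243),(272,201),.007),("drv",lambda c:c.max(2)<85,(381,245),(312,305),.013)):
    for d,p in((t,a),(s,b)):
        P=measure(d,f,*p,z);r=rect(P);print(n,r[0].round(4),r[1].round(4),round(r[2],1))
        A=cv2.approxPolyDP((P[:,None,:2]*1e4).astype(np.float32),80,True);print("   ",(A[:,0]/1e4).round(3).tolist())
for d,p in((t,(219,241)),(s,(260,159))):   # yellow dot of housing top
    P=measure(d,lambda c:(np.minimum(c[...,0],c[...,1])-c[...,2]>35),*p,.04,w=20);print("dot",rect(P))
for d,p in((t,(327.5,242)),(s,(294,246))):
    P=measure(d,lambda c:c.max(2)<95,*p,.004,w=6);print("hole",rect(P))
E
python3 - <<'E'
from h import *
t=pickle.load(open("top.pkl","rb"));s=pickle.load(open("side.pkl","rb"))
a=cv2.resize(t["color"][228:258,305:350,::-1],(600,400),interpolation=cv2.INTER_CUBIC)
a=cv2.convertScaleAbs(a,alpha=1.6,beta=-60)
b=cv2.resize(s["color"][225:265,270:315,::-1],(450,400),interpolation=cv2.INTER_CUBIC)
cv2.imwrite("pics/brk.png",cv2.resize(np.hstack([a,b]),(787,300)))
E
```

```text
pad [ 0.5595 -0.2127] [0.0899 0.09  ] 82.2
    [[0.6079999804496765, -0.17599999904632568], [0.5239999890327454, -0.164000004529953], [0.5109999775886536, -0.24899999797344208], [0.5950000286102295, -0.26100000739097595]]
pad [ 0.559  -0.2162] [0.09   0.0893] 82.4
    [[0.6060000061988831, -0.17900000512599945], [0.5220000147819519, -0.1679999977350235], [0.5099999904632568, -0.2529999911785126], [0.5950000286102295, -0.26499998569488525]]
box [0.5754 0.203 ] [0.1098 0.0605] 89.5
    [[0.6039999723434448, 0.25600001215934753], [0.5479999780654907, 0.2540000081062317], [0.5490000247955322, 0.14900000393390656], [0.6029999852180481, 0.15199999511241913]]
box [0.5772 0.2027] [0.1526 0.0652] 88.5
    [[0.6060000061988831, 0.2770000100135803], [0.5509999990463257, 0.27399998903274536], [0.5440000295639038, 0.12800000607967377], [0.5849999785423279, 0.12700000405311584], [0.6069999933242798, 0.16599999368190765]]
bez [0.4235 0.1012] [0.0586 0.0578] 45.9
    [[0.4519999921321869, 0.10999999940395355], [0.43799999356269836, 0.12700000405311584], [0.41600000858306885, 0.12999999523162842], [0
[... 953 characters left out ...]
3115, -0.2590000033378601], [0.4449999928474426, -0.2529999911785126], [0.4359999895095825, -0.2800000011920929], [0.39899998903274536, -0.26499998569488525], [0.40700000524520874, -0.24199999868869781], [0.39399999380111694, -0.2370000034570694], [0.38199999928474426, -0.2800000011920929], [0.4429999887943268, -0.3009999990463257]]
dot (array([0.42990737, 0.2772238 ]), array([0.02360242, 0.02401803]), 46.36611557006836)
dot (array([0.4293019 , 0.27330786]), array([0.02519492, 0.0278846 ]), 15.314604759216309)
hole (array([ 0.43205454, -0.08480452]), array([0.00957879, 0.01013902]), 89.9575424194336)
hole (array([ 0.42781797, -0.09037582]), array([0.02085874, 0.02468685]), 68.86451721191406)
```

View pics/brk.png

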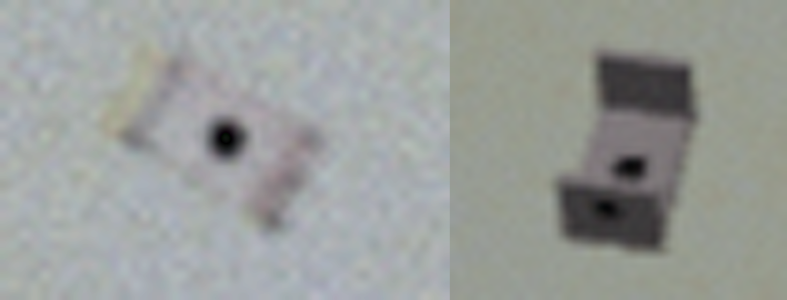

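In the side crop, the bracket's lug top corners are at about (289.5,231.6), (301.5,233.2), (283.8,248.5) and (298.2,249.8). I'll cast those onto z=0.032, refine the box yaw, and write a move planner.

```bash
cat > go.py <<'E'
import sys,numpy as np
from station import ctrl
from scipy.spatial.transform import Rotation as R
def state(o):
    r=R.from_rotvec(o["tool_rot"]);m=r.as_matrix();return np.array(o["tool_pos"]),r,np.degrees(np.arctan2(m[1,1],m[0,1]))
def plan(xyz,line=None,o=None):
    "total units in tool axes; line = finger line yaw deg (mod 180); rotate first, then shift"
    o=o or ctrl.get_obs();p,r,y=state(o)
    line=y if line is None else line
    d=(line-y+90)%180-90
    yy=np.radians(y+d);Y=np.array([np.cos(yy),np.sin(yy),0]);Z=np.array([0,0,-1.]);T=R.from_matrix(np.stack([np.cross(Y,Z),Y,Z],1))
    w=(r.inv()*T).as_rotvec()
    print("pos",p.round(4),"line",round(y,2),"F",np.round(o["contact_force"],1),"open",round(o["opening"],4),"q",np.round(o["q"],2),"t",round(o["t"],2))
    print(" rot units (deg/8)",(np.degrees(w)/8).round(3)," shift units",(T.inv().apply(np.array(xyz)-p)/.04).round(3))
if __name__=="__main__":
    a=[float(x) for x in sys.argv[1:]];plan(a[:3],a[3] if len(a)>3 else None)
E
python3 - <<'E'
from meas import *
t=pickle.load(open("top.pkl","rb"));s=pickle.load(open("side.pkl","rb"))
L=ray(s,[289.5,301.5,283.8,298.2],[231.6,233.2,248.5,249.8],.032);print("lugs side",L.round(4),L.mean(0))
print("hole side",ray(s,[293.5],[246.8],.004))
# top view: crop 600x400 from 45x30 at (305,228), shown *0.75
q=np.array([[108,130],[150,45],[275,228],[322,135]]);print("lugs top",ray(t,305+q[:,0]/10-.5,228+q[:,1]/10-.5,.032).round(4))
P=measure(t,green,243,198,.046)
for nm,sel in(("back",(P[:,0]>P[:,0].max()-.006)),("front",(P[:,0]<P[:,0].min()+.006))):
    Q=P[sel];Q=Q[abs(Q[:,1]-Q[:,1].mean())<.045];print(nm,np.polyfit(Q[:,1]-.2,Q[:,0],1))
P=measure(s,green,309,165,.046)
Q=P[(P[:,0]>P[:,0].max()-.008)];print("side back",np.polyfit(Q[:,1]-.2,Q[:,0],1),Q[:,1].min(),Q[:,1].max())
E
python3 go.py .4296 .2753 .10
```

```text
lugs side [[ 0.4323 -0.0568  0.032 ]
 [ 0.4599 -0.0733  0.032 ]
 [ 0.4027 -0.1051  0.032 ]
 [ 0.4351 -0.1221  0.032 ]] [ 0.43250681 -0.08933427  0.032     ]
hole side [[ 0.43184859 -0.08688317  0.004     ]]
lugs top [[ 0.4325 -0.0439  0.032 ]
 [ 0.4609 -0.0578  0.032 ]
 [ 0.4004 -0.0993  0.032 ]
 [ 0.4313 -0.115   0.032 ]]
back [0.00815347 0.6007322 ]
front [0.0153236  0.54232984]
side back [0.00434901 0.59887608] 0.1346862196223737 0.24785630509265877
pos [0.2057 0.5896 0.2302] line 70.76 F [-0.3 -0.8  0.3] open 0.0856 q [ 1.12  0.05  1.61  0.    1.48 -0.12] t 0.1
 rot units (deg/8) [-0.014 -0.002 -0.   ]  shift units [-7.874 -5.573  3.254]
```

drive_tool:
  steps:
    - {"translation": [-0.98,-0.7,0.35],"angular": [0,0,0],"gripper": 1}
    - {"translation": [-0.98,-0.7,0.35],"angular": [0,0,0],"gripper": 1}
    - {"translation": [-0.98,-0.7,0.35],"angular": [0,0,0],"gripper": 1}
    - {"translation": [-0.98,-0.7,0.35],"angular": [0,0,0],"gripper": 1}
    - {"translation": [-0.98,-0.7,0.35],"angular": [0,0,0],"gripper": 1}
    - {"translation": [-0.98,-0.7,0.35],"angular": [0,0,0],"gripper": 1}
    - {"translation": [-0.98,-0.7,0.35],"angular": [0,0,0],"gripper": 1}
    - {"translation": [-0.98,-0.7,0.35],"angular": [0,0,0],"gripper": 1}
  force: 40

```text
t: 1.1
tool_pos: [0.4286, 0.2737, 0.1185]
tool_rot: [-0.525, -3.097, 0.0]
contact_force: [-0.6, 0.2, 0.2]
opening: 0.0857
grip_force: 0.0
```

```bash
python3 go.py .4296 .2753 .007; python3 - <<'E'
from meas import *
t=pickle.load(open("top.pkl","rb"));s=pickle.load(open("side.pkl","rb"))
q=ray(s,[295.3,312.2,322.5,306.6],[152.5,149.7,169.7,174.4],.046);print(q.round(3),q.mean(0))
r=rect(measure(t,green,243,198,.046));print(r)
for u,v in((310,191),):print(cloud(t,236,192,251,204).reshape(-1,3).mean(0))
E
```

```text
pos [0.4286 0.2737 0.1185] line 70.76 F [-0.6  0.2  0.2] open 0.0857 q [ 0.42 -0.13  1.99  0.    1.29 -0.81] t 1.1
 rot units (deg/8) [-0.001 -0.002 -0.   ]  shift units [-0.01   0.045  2.789]
[[0.545 0.246 0.046]
 [0.601 0.24  0.046]
 [0.596 0.133 0.046]
 [0.544 0.13  0.046]] [0.57148693 0.1871881  0.046     ]
(array([0.57133599, 0.2000797 ]), array([0.10820779, 0.05960417]), 89.49940490722656)
[0.56821296 0.19458942 0.07240068]
```

```bash
python3 - <<'E'
from meas import *
t=pickle.load(open("top.pkl","rb"));s=pickle.load(open("side.pkl","rb"))
print("C",-s["R"].T@s["t"],-t["R"].T@t["t"])
for z in(.046,0):
    P=measure(s,green,309,165,z)
    print(z,"y range",P[:,1].max(),P[:,1].min(),"x",P[:,0].min(),P[:,0].max())
c=cv2.resize(s["color"][145:185,288:328,::-1],(500,500),interpolation=cv2.INTER_CUBIC);cv2.imwrite("pics/box.png",c)
for y in(.2,.19):
  print([np.round(proj(s,(.5715+a,y+b,.046)),1).tolist() for a,b in((-.03,.055),(.03,.055),(.03,-.055),(-.03,-.055))])
E
```

```text
C [ 0.30243938 -0.67125306  0.75185256] [ 2.97991662e-01 -6.93169558e-04  1.61204226e+00]
0.046 y range 0.2491306301440237 0.10151585093452431 x 0.5354254281440485 0.6005357710459188
0 y range 0.30911149903330437 0.1518767506573505 x 0.5506089931066128 0.6199625391246449
[[293.4, 151.2], [310.9, 147.1], [322.7, 167.0], [304.2, 171.5]]
[[294.3, 152.9], [311.9, 148.8], [323.9, 168.9], [305.3, 173.5]]
```

View pics/box.png

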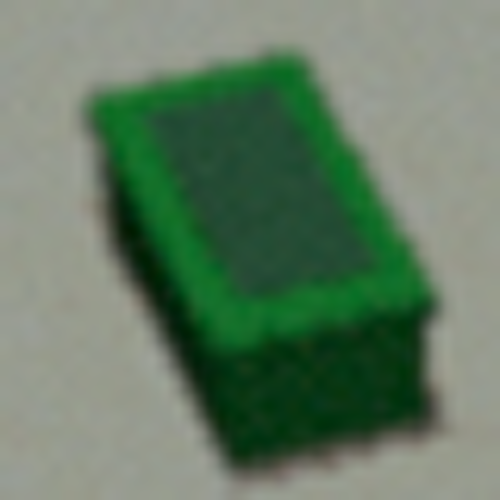

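drive_tool:
  steps:
    - {"translation": [0,0.02,0.7],"angular": [0,0,0],"gripper": 1}
    - {"translation": [0,0.02,0.7],"angular": [0,0,0],"gripper": 1}
    - {"translation": [0,0,0.7],"angular": [0,0,0],"gripper": 1}
    - {"translation": [0,0,0.69],"angular": [0,0,0],"gripper": 1}
    - {"translation": [0,0,0],"angular": [0,0,0],"gripper": 0.5}
    - {"translation": [0,0,0],"angular": [0,0,0],"gripper": 0.3}
    - {"translation": [0,0,0],"angular": [0,0,0],"gripper": 0.3}
    - {"translation": [0,0,0],"angular": [0,0,0],"gripper": 0.3}
  force: 40

```text
t: 2.1
tool_pos: [0.4291, 0.277, 0.0084]
tool_rot: [0.525, 3.096, 0.001]
contact_force: [-0.4, 0.6, -2.4]
opening: 0.0586
grip_force: 43.3
```

The housing is gripped. The lid corners in the box crop put the box at y≈.194 from the side view, against .200 from the top view. Next I'll lift and carry.

drive_tool:
  steps:
    - {"translation": [0,0,-0.8],"angular": [0,0,0],"gripper": 0.3}
    - {"translation": [0,0,-0.9],"angular": [0,0,0],"gripper": 0.3}
    - {"translation": [0,0,-0.9],"angular": [0,0,0],"gripper": 0.3}

```text
t: 2.48
tool_pos: [0.4286, 0.2767, 0.1129]
tool_rot: [0.525, 3.097, 0.0]
contact_force: [0.1, -0.3, -1.9]
opening: 0.059
grip_force: 44.1
```

```bash
python3 go.py .5593 -.2145 .1
```

```text
pos [0.4286 0.2767 0.1129] line 70.76 F [ 0.1 -0.3 -1.9] open 0.059 q [ 0.43 -0.12  1.99  0.    1.28 -0.81] t 2.48
 rot units (deg/8) [ 0.001  0.001 -0.   ]  shift units [ -7.133 -10.517   0.324]
```

drive_tool:
  steps:
    - {"translation": [-0.35,-0.5,0],"angular": [0,0,0],"gripper": 0.3}
    - {"translation": [-0.5,-0.75,0],"angular": [0,0,0],"gripper": 0.3}
    - {"translation": [-0.5,-0.75,0],"angular": [0,0,0],"gripper": 0.3}
    - {"translation": [-0.5,-0.75,0],"angular": [0,0,0],"gripper": 0.3}
    - {"translation": [-0.5,-0.75,0],"angular": [0,0,0],"gripper": 0.3}
    - {"translation": [-0.5,-0.75,0],"angular": [0,0,0],"gripper": 0.3}
    - {"translation": [-0.5,-0.75,0],"angular": [0,0,0],"gripper": 0.3}
    - {"translation": [-0.5,-0.75,0],"angular": [0,0,0],"gripper": 0.3}

```text
t: 3.48
tool_pos: [0.4985, 0.0077, 0.112]
tool_rot: [0.525, 3.097, 0.0]
contact_force: [0.6, 1.1, -2.1]
opening: 0.059
grip_force: 44.3
```

drive_tool:
  steps:
    - {"translation": [-0.5,-0.75,0],"angular": [0,0,0],"gripper": 0.3}
    - {"translation": [-0.5,-0.75,0],"angular": [0,0,0],"gripper": 0.3}
    - {"translation": [-0.5,-0.75,0],"angular": [0,0,0],"gripper": 0.3}
    - {"translation": [-0.5,-0.75,0],"angular": [0,0,0],"gripper": 0.3}
    - {"translation": [-0.5,-0.75,0],"angular": [0,0,0],"gripper": 0.3}
    - {"translation": [-0.5,-0.75,0],"angular": [0,0,0],"gripper": 0.3}
    - {"translation": [-0.5,-0.75,0],"angular": [0,0,0],"gripper": 0.3}
    - {"translation": [0,0,0],"angular": [0,0,0],"gripper": 0.3}

```text
t: 4.47
tool_pos: [0.5617, -0.2378, 0.1121]
tool_rot: [0.529, 3.096, -0.001]
contact_force: [-0.2, 0.0, -2.1]
opening: 0.0589
grip_force: 44.2
```

```bash
python3 go.py .5593 -.2145 .0125
```

```text
pos [ 0.5617 -0.2378  0.1121] line 70.6 F [-0.2  0.  -2.1] open 0.0589 q [-0.52  0.12  1.75 -0.    1.27 -1.75] t 4.47
 rot units (deg/8) [-0.004  0.008  0.   ]  shift units [0.25  0.53  2.491]
```

drive_tool:
  steps:
    - {"translation": [0.13,0.27,0.4],"angular": [0,0,0],"gripper": 0.3}
    - {"translation": [0.12,0.26,0.5],"angular": [0,0,0],"gripper": 0.3}
    - {"translation": [0,0,0.5],"angular": [0,0,0],"gripper": 0.3}
    - {"translation": [0,0,0.5],"angular": [0,0,0],"gripper": 0.3}
    - {"translation": [0,0,0.3],"angular": [0,0,0],"gripper": 0.3}
    - {"translation": [0,0,0.2],"angular": [0,0,0],"gripper": 0.3}
    - {"translation": [0,0,0],"angular": [0,0,0],"gripper": 0.3}

```text
t: 5.35
tool_pos: [0.5587, -0.2123, 0.0152]
tool_rot: [-0.525, -3.097, -0.0]
contact_force: [0.5, 0.5, -2.4]
opening: 0.0588
grip_force: 44.3
```

```bash
python3 go.py .5593 -.2145 .0115
```

```text
pos [ 0.5587 -0.2123  0.0152] line 70.74 F [ 0.5  0.5 -2.4] open 0.0588 q [-0.49  0.22  1.82 -0.    1.11 -1.72] t 5.35
 rot units (deg/8) [ 0.001 -0.006  0.   ]  shift units [-0.033 -0.046  0.092]
```

drive_tool:
  steps:
    - {"translation": [-0.03,-0.04,0.02],"angular": [0,0,0],"gripper": 0.3}
    - {"translation": [0,0,0.06],"angular": [0,0,0],"gripper": 0.3}
    - {"translation": [0,0,0],"angular": [0,0,0],"gripper": 0.3}
    - {"translation": [0,0,0],"angular": [0,0,0],"gripper": 1}
    - {"translation": [0,0,0],"angular": [0,0,0],"gripper": 1}
    - {"translation": [0,0,0],"angular": [0,0,0],"gripper": 1}

```text
t: 6.1
tool_pos: [0.5598, -0.2143, 0.013]
tool_rot: [0.525, 3.097, -0.0]
contact_force: [0.1, 0.2, -0.2]
opening: 0.0856
grip_force: 0.0
```

drive_tool:
  steps:
    - {"translation": [0,0,-0.6],"angular": [0,0,0],"gripper": 1}
    - {"translation": [0,0,-0.9],"angular": [0,0,0],"gripper": 1}
    - {"translation": [0,0,-0.9],"angular": [0,0,0],"gripper": 1}
    - {"translation": [0,0,-0.3],"angular": [0,0,0],"gripper": 1}

```text
t: 6.6
tool_pos: [0.5611, -0.215, 0.1237]
tool_rot: [0.524, 3.093, -0.003]
contact_force: [-0.3, -0.3, 0.4]
opening: 0.0856
grip_force: 0.0
```

```bash
python3 go.py .423 .0997 .05
```

```text
pos [ 0.5611 -0.215   0.1237] line 70.76 F [-0.3 -0.3  0.4] open 0.0856 q [-0.49  0.08  1.77 -0.    1.29 -1.72] t 6.6
 rot units (deg/8) [-0.006  0.037  0.   ]  shift units [5.851 6.29  1.842]
```

Move above the bezel, then check the housing from there.

drive_tool:
  steps:
    - {"translation": [0.73,0.78,0],"angular": [0,0,0],"gripper": 1}
    - {"translation": [0.73,0.78,0],"angular": [0,0,0],"gripper": 1}
    - {"translation": [0.73,0.78,0],"angular": [0,0,0],"gripper": 1}
    - {"translation": [0.73,0.78,0],"angular": [0,0,0],"gripper": 1}
    - {"translation": [0.73,0.78,0],"angular": [0,0,0],"gripper": 1}
    - {"translation": [0.73,0.78,0],"angular": [0,0,0],"gripper": 1}
    - {"translation": [0.73,0.78,0.2],"angular": [0,0,0],"gripper": 1}
    - {"translation": [0.73,0.78,0.2],"angular": [0,0,0],"gripper": 1}

```text
t: 7.6
tool_pos: [0.4199, 0.0996, 0.1034]
tool_rot: [-0.525, -3.096, 0.0]
contact_force: [0.7, 0.7, 1.0]
opening: 0.0852
grip_force: 0.0
```

```bash
python3 - <<'E'
from meas import *
from station import ctrl
yel=lambda c:(np.minimum(c[...,0],c[...,1])-c[...,2]>35)
for n in("top","side"):
    d=ctrl.get_image(n);pickle.dump(d,open(n+"1.pkl","wb"))
    a=proj(d,(.5595,-.2145,.043));P=measure(d,yel,*a,.043,w=20);print(n,"dot",*rect(P)[:2])
    c=d["color"][int(a[1])-25:int(a[1])+25,int(a[0])-25:int(a[0])+25,::-1];c=cv2.resize(c,(400,400),interpolation=cv2.INTER_CUBIC)
    I=c if n=="top" else np.hstack([I,c])
cv2.imwrite("pics/h1.png",I)
E
python3 go.py .423 .0997 .004
```

```text
top dot [ 0.56194561 -0.2132002 ] [0.02439625 0.02414047]
side dot [ 0.56142031 -0.2157824 ] [0.02674532 0.02633326]
pos [0.4181 0.1009 0.102 ] line 71.02 F [0.2 0.  0. ] open 0.0857 q [ 0.06 -0.32  2.17  0.    1.29 -1.18] t 7.7
 rot units (deg/8) [-0.007 -0.032 -0.   ]  shift units [-0.124  0.012  2.45 ]
```

View pics/h1.png

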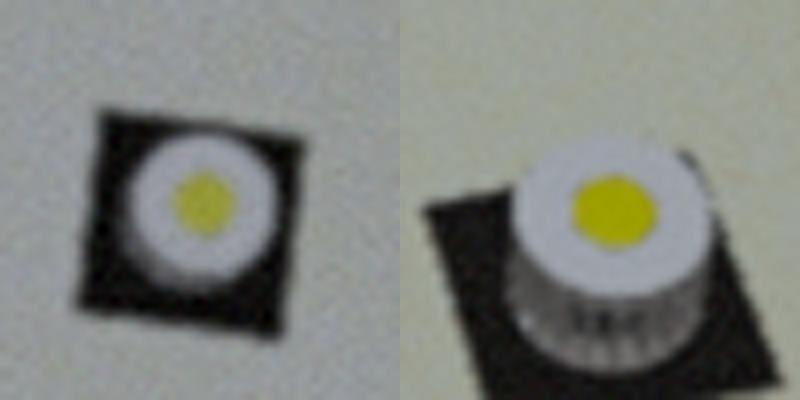

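The views show the housing upright on the pad, about 2.4 mm behind the pad's centre, which is acceptable. The bezel will go on the measured dot.

drive_tool:
  steps:
    - {"translation": [-0.06,0,0.5],"angular": [0,0,0],"gripper": 1}
    - {"translation": [-0.06,0,0.6],"angular": [0,0,0],"gripper": 1}
    - {"translation": [0,0,0.6],"angular": [0,0,0],"gripper": 1}
    - {"translation": [0,0,0.4],"angular": [0,0,0],"gripper": 1}
    - {"translation": [0,0,0.25],"angular": [0,0,0],"gripper": 1}
    - {"translation": [0,0,0],"angular": [0,0,0],"gripper": 1}

```text
t: 8.45
tool_pos: [0.4253, 0.0967, 0.0099]
tool_rot: [-0.525, -3.096, 0.001]
contact_force: [-0.2, -0.7, 1.1]
opening: 0.0854
grip_force: 0.0
```

```bash
python3 go.py .423 .0997 .003
```

```text
pos [0.4253 0.0967 0.0099] line 70.75 F [-0.2 -0.7  1.1] open 0.0854 q [ 0.05 -0.15  2.21 -0.    1.08 -1.18] t 8.45
 rot units (deg/8) [-0.004 -0.009 -0.   ]  shift units [0.08  0.051 0.173]
```

drive_tool:
  steps:
    - {"translation": [0.08,0.05,0.17],"angular": [0,0,0],"gripper": 1}
    - {"translation": [0,0,0],"angular": [0,0,0],"gripper": 0.6}
    - {"translation": [0,0,0],"angular": [0,0,0],"gripper": 0.4}
    - {"translation": [0,0,0],"angular": [0,0,0],"gripper": 0.4}
    - {"translation": [0,0,0],"angular": [0,0,0],"gripper": 0.4}
  force: 25

```text
t: 9.07
tool_pos: [0.4237, 0.1, 0.0045]
tool_rot: [0.525, 3.097, 0.0]
contact_force: [-2.8, -1.0, 5.1]
opening: 0.0586
grip_force: 26.2
```

drive_tool:
  steps:
    - {"translation": [0,0,-0.4],"angular": [0,0,0],"gripper": 0.4}
    - {"translation": [0,0,-0.8],"angular": [0,0,0],"gripper": 0.4}
    - {"translation": [0,0,-0.8],"angular": [0,0,0],"gripper": 0.4}
    - {"translation": [0,0,-0.6],"angular": [0,0,0],"gripper": 0.4}
    - {"translation": [0,0,0],"angular": [0,0,0],"gripper": 0.4}

```text
t: 9.7
tool_pos: [0.4254, 0.1, 0.1108]
tool_rot: [0.524, 3.091, 0.002]
contact_force: [-0.3, -1.0, -1.0]
opening: 0.0586
grip_force: 27.0
```

```bash
python3 go.py .5617 -.2145 .1
```

```text
pos [0.4254 0.1    0.1108] line 70.76 F [-0.3 -1.  -1. ] open 0.0586 q [ 0.06 -0.32  2.16  0.    1.3  -1.17] t 9.7
 rot units (deg/8) [ 0.018  0.044 -0.   ]  shift units [-5.808 -6.301  0.27 ]
```

drive_tool:
  steps:
    - {"translation": [-0.4,-0.4,0],"angular": [0,0,0],"gripper": 0.4}
    - {"translation": [-0.7,-0.8,0],"angular": [0,0,0],"gripper": 0.4}
    - {"translation": [-0.8,-0.85,0],"angular": [0,0,0],"gripper": 0.4}
    - {"translation": [-0.8,-0.85,0],"angular": [0,0,0],"gripper": 0.4}
    - {"translation": [-0.8,-0.85,0],"angular": [0,0,0],"gripper": 0.4}
    - {"translation": [-0.8,-0.85,0],"angular": [0,0,0],"gripper": 0.4}
    - {"translation": [-0.8,-0.85,0],"angular": [0,0,0],"gripper": 0.4}
    - {"translation": [-0.7,-0.85,0],"angular": [0,0,0],"gripper": 0.4}

```text
t: 10.7
tool_pos: [0.5591, -0.2157, 0.106]
tool_rot: [-0.525, -3.096, -0.001]
contact_force: [-0.4, 0.5, -0.5]
opening: 0.0583
grip_force: 27.0
```

drive_tool:
  steps:
    - {"translation": [0,0,0.3],"angular": [0,0,0],"gripper": 0.4}
    - {"translation": [0,0,0],"angular": [0,0,0],"gripper": 0.4}

```text
t: 10.95
tool_pos: [0.5574, -0.2133, 0.0927]
tool_rot: [-0.525, -3.092, -0.003]
contact_force: [0.5, 0.0, -0.9]
opening: 0.0583
grip_force: 27.0
```

```bash
python3 go.py .5617 -.2145 .0480
```

```text
pos [ 0.5574 -0.2133  0.0927] line 70.75 F [ 0.5  0.  -0.9] open 0.0583 q [-0.49  0.11  1.79  0.    1.24 -1.73] t 10.95
 rot units (deg/8) [ 0.008 -0.038  0.   ]  shift units [-0.11   0.007  1.119]
```

drive_tool:
  steps:
    - {"translation": [-0.05,0.03,0.3],"angular": [0,0,0],"gripper": 0.4}
    - {"translation": [0,0,0.4],"angular": [0,0,0],"gripper": 0.4}
    - {"translation": [0,0,0.3],"angular": [0,0,0],"gripper": 0.4}
    - {"translation": [0,0,0.15],"angular": [0,0,0],"gripper": 0.4}
    - {"translation": [0,0,0.04],"angular": [0,0,0],"gripper": 0.4}
    - {"translation": [0,0,0],"angular": [0,0,0],"gripper": 0.4}

```text
t: 11.7
tool_pos: [0.5619, -0.2142, 0.0484]
tool_rot: [0.525, 3.097, -0.0]
contact_force: [0.3, -0.6, -0.8]
opening: 0.0583
grip_force: 27.0
```

```bash
python3 - <<'E'
from station import ctrl
import cv2,numpy as np
I=[]
for n,u,v in(("side",352,262),):
    d=ctrl.get_image(n);I.append(cv2.resize(d["color"][v-35:v+35,u-45:u+45,::-1],(720,560),interpolation=cv2.INTER_CUBIC))
cv2.imwrite("pics/b1.png",np.hstack(I));o=ctrl.get_obs();print(o["tool_pos"],o["contact_force"])
E
```

```text
[ 0.56197061 -0.21426176  0.0485699 ] [-0.32972537 -0.14705238 -0.6938083 ]
```

View pics/b1.png

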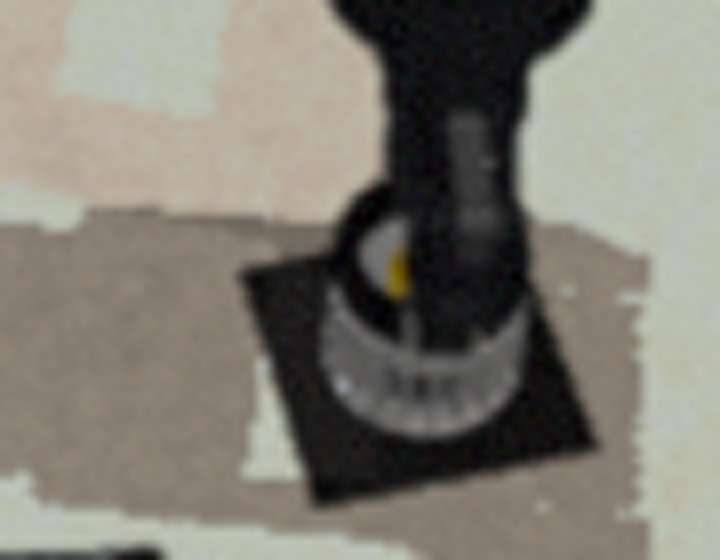

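The bezel is over the housing: the ring surrounds the yellow dot at about (400,270) in the crop. There is no contact force yet, so I'll lower slightly.

drive_tool:
  steps:
    - {"translation": [0,0,0.02],"angular": [0,0,0],"gripper": 0.4}
    - {"translation": [0,0,0.02],"angular": [0,0,0],"gripper": 0.4}
    - {"translation": [0,0,0],"angular": [0,0,0],"gripper": 0.4}

```text
t: 12.12
tool_pos: [0.562, -0.2143, 0.0476]
tool_rot: [0.525, 3.097, -0.001]
contact_force: [-2.2, 1.8, 6.3]
opening: 0.0585
grip_force: 27.6
```

Contact at 6 N. Release and rise.

drive_tool:
  steps:
    - {"translation": [0,0,0],"angular": [0,0,0],"gripper": 0.8}
    - {"translation": [0,0,0],"angular": [0,0,0],"gripper": 1}
    - {"translation": [0,0,0],"angular": [0,0,0],"gripper": 1}
    - {"translation": [0,0,-0.3],"angular": [0,0,0],"gripper": 1}
    - {"translation": [0,0,-0.8],"angular": [0,0,0],"gripper": 1}
    - {"translation": [0,0,-0.8],"angular": [0,0,0],"gripper": 1}
    - {"translation": [0,0,0],"angular": [0,0,0],"gripper": 1}

```text
t: 13.0
tool_pos: [0.5641, -0.2153, 0.1271]
tool_rot: [0.524, 3.09, -0.004]
contact_force: [-0.2, 0.8, 0.2]
opening: 0.0851
grip_force: 0.0
```

```bash
python3 go.py .4195 -.2674 .11 72.7
```

```text
pos [ 0.5641 -0.2153  0.1271] line 70.77 F [-0.2  0.8  0.2] open 0.0851 q [-0.49  0.08  1.76  0.    1.29 -1.72] t 13.0
 rot units (deg/8) [-0.01   0.056 -0.242]  shift units [ 3.063 -2.319  0.428]
```

drive_tool:
  steps:
    - {"translation": [0,0,0],"angular": [0,0,-0.24],"gripper": 1}
    - {"translation": [0.6,-0.46,0],"angular": [0,0,0],"gripper": 1}
    - {"translation": [0.6,-0.46,0],"angular": [0,0,0],"gripper": 1}
    - {"translation": [0.6,-0.46,0],"angular": [0,0,0],"gripper": 1}
    - {"translation": [0.6,-0.46,0],"angular": [0,0,0],"gripper": 1}
    - {"translation": [0.6,-0.46,0.2],"angular": [0,0,0],"gripper": 1}
    - {"translation": [0,0,0.4],"angular": [0,0,0],"gripper": 1}
    - {"translation": [0,0,0.4],"angular": [0,0,0],"gripper": 1}

```text
t: 14.0
tool_pos: [0.4194, -0.2655, 0.0806]
tool_rot: [-0.472, -3.105, -0.002]
contact_force: [0.7, 0.9, -0.4]
opening: 0.0855
grip_force: 0.0
```

drive_tool:
  steps:
    - {"translation": [0,0,0.4],"angular": [0,0,0],"gripper": 1}
    - {"translation": [0,0,0],"angular": [0,0,0],"gripper": 1}

```text
t: 14.25
tool_pos: [0.4189, -0.2648, 0.0641]
tool_rot: [-0.471, -3.102, -0.004]
contact_force: [-0.1, 0.6, -0.2]
opening: 0.0856
grip_force: 0.0
```

```bash
python3 go.py .4195 -.2674 .006 72.7;  python3 - <<'E'
from meas import *
from station import ctrl
d=ctrl.get_image("top");a=proj(d,(.561,-.2145,.057))
# inner hole of ring (top) : bright region inside; ring dark outline
c,u0,v0,k=up(d,*a,16);cv2.imwrite("pics/b2.png",cv2.resize(c[...,::-1],(400,400)))
d2=ctrl.get_image("side");a=proj(d2,(.561,-.2145,.057));c,_,_,_=up(d2,*a,22);cv2.imwrite("pics/b2.png",np.hstack([cv2.imread("pics/b2.png"),cv2.resize(c[...,::-1],(400,400))]))
E
```

```text
pos [ 0.4189 -0.2648  0.0641] line 72.74 F [-0.1  0.6 -0.2] open 0.0856 q [-0.71 -0.09  2.05  0.    1.19 -1.98] t 14.25
 rot units (deg/8) [ 0.013 -0.03   0.005]  shift units [-0.033 -0.058  1.452]
```

View pics/b2.png

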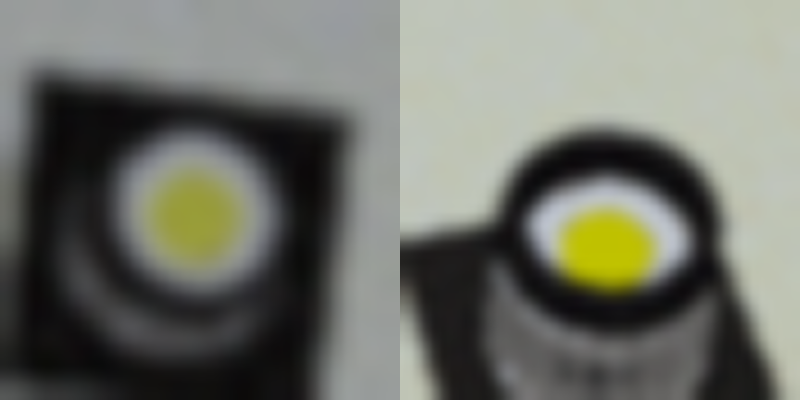

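The bezel is flat and concentric: the dot is centred in the opening in both views. Next is the driver.

drive_tool:
  steps:
    - {"translation": [-0.02,-0.05,0.4],"angular": [0,0,0],"gripper": 1}
    - {"translation": [0,0,0.5],"angular": [0,0,0],"gripper": 1}
    - {"translation": [0,0,0.4],"angular": [0,0,0],"gripper": 1}
    - {"translation": [0,0,0.1],"angular": [0,0,0],"gripper": 0.7}
    - {"translation": [0,0,0],"angular": [0,0,0],"gripper": 0.3}
    - {"translation": [0,0,0],"angular": [0,0,0],"gripper": 0.1}
    - {"translation": [0,0,0],"angular": [0,0,0],"gripper": 0.1}
    - {"translation": [0,0,0],"angular": [0,0,0],"gripper": 0.1}
  force: 40

```text
t: 15.35
tool_pos: [0.4205, -0.2688, 0.0114]
tool_rot: [0.473, 3.104, -0.002]
contact_force: [0.2, 0.2, 3.3]
opening: 0.0348
grip_force: 41.2
```

drive_tool:
  steps:
    - {"translation": [0,0,0],"angular": [0,0,0],"gripper": 0.1}
    - {"translation": [0,0,-0.5],"angular": [0,0,0],"gripper": 0.1}
    - {"translation": [0,0,-0.9],"angular": [0,0,0],"gripper": 0.1}
    - {"translation": [0,0,-0.9],"angular": [0,0,0],"gripper": 0.1}
    - {"translation": [0,0,-0.7],"angular": [0,0,0],"gripper": 0.1}
    - {"translation": [0,0,0],"angular": [0,0,0],"gripper": 0.1}

```text
t: 16.1
tool_pos: [0.4209, -0.2692, 0.1324]
tool_rot: [0.472, 3.102, -0.004]
contact_force: [0.0, -0.1, -1.6]
opening: 0.0351
grip_force: 40.8
```

```bash
python3 go.py .5718 -.1223 .13 82.3
```

```text
pos [ 0.4209 -0.2692  0.1324] line 72.68 F [ 0.  -0.1 -1.6] open 0.0351 q [-0.72 -0.17  2.    0.    1.31 -1.99] t 16.1
 rot units (deg/8) [-0.015  0.028 -1.203]  shift units [-3.247  4.144  0.061]
```

drive_tool:
  steps:
    - {"translation": [0,0,0],"angular": [0,0,-0.6],"gripper": 0.1}
    - {"translation": [0,0,0],"angular": [0,0,-0.6],"gripper": 0.1}
    - {"translation": [-0.54,0.69,0],"angular": [0,0,0],"gripper": 0.1}
    - {"translation": [-0.54,0.69,0],"angular": [0,0,0],"gripper": 0.1}
    - {"translation": [-0.54,0.69,0],"angular": [0,0,0],"gripper": 0.1}
    - {"translation": [-0.54,0.69,0],"angular": [0,0,0],"gripper": 0.1}
    - {"translation": [-0.54,0.69,0],"angular": [0,0,0],"gripper": 0.1}
    - {"translation": [-0.54,0.69,0],"angular": [0,0,0],"gripper": 0.1}

```text
t: 17.1
tool_pos: [0.5697, -0.1202, 0.1273]
tool_rot: [-0.211, -3.13, -0.002]
contact_force: [0.6, -0.7, -1.3]
opening: 0.035
grip_force: 40.7
```

drive_tool:
  steps:
    - {"translation": [0,0,0.5],"angular": [0,0,0],"gripper": 0.1}
    - {"translation": [0,0,0.8],"angular": [0,0,0],"gripper": 0.1}
    - {"translation": [0,0,0.8],"angular": [0,0,0],"gripper": 0.1}
    - {"translation": [0,0,0],"angular": [0,0,0],"gripper": 0.1}

```text
t: 17.6
tool_pos: [0.5655, -0.1207, 0.0405]
tool_rot: [-0.212, -3.123, -0.004]
contact_force: [-0.7, -0.1, -1.4]
opening: 0.035
grip_force: 40.7
```

```bash
python3 go.py .5718 -.1223 .0114 82.3
```

```text
pos [ 0.5655 -0.1207  0.0405] line 82.24 F [-0.7 -0.1 -1.4] open 0.035 q [-0.34  0.14  1.85 -0.    1.15 -1.77] t 17.6
 rot units (deg/8) [ 0.014 -0.08  -0.007]  shift units [-0.161 -0.02   0.728]
```

drive_tool:
  steps:
    - {"translation": [-0.06,-0.02,0.3],"angular": [0,0,0],"gripper": 0.1}
    - {"translation": [0,0,0.2],"angular": [0,0,0],"gripper": 0.1}
    - {"translation": [0,0,0],"angular": [0,0,0],"gripper": 0.1}
    - {"translation": [0,0,0],"angular": [0,0,0],"gripper": 0.1}

```text
t: 18.1
tool_pos: [0.5732, -0.1229, 0.0272]
tool_rot: [0.211, 3.133, -0.0]
contact_force: [0.7, -0.1, -1.4]
opening: 0.0348
grip_force: 40.8
```

```bash
python3 go.py .5718 -.1223 .0114 82.3
```

```text
pos [ 0.5732 -0.1229  0.0272] line 82.28 F [ 0.7 -0.1 -1.4] open 0.0348 q [-0.34  0.17  1.85 -0.    1.12 -1.77] t 18.1
 rot units (deg/8) [-0.002  0.008 -0.003]  shift units [0.038 0.01  0.394]
```

drive_tool:
  steps:
    - {"translation": [0.03,0,0.25],"angular": [0,0,0],"gripper": 0.1}
    - {"translation": [0,0,0.13],"angular": [0,0,0],"gripper": 0.1}
    - {"translation": [0,0,0],"angular": [0,0,0],"gripper": 0.1}
    - {"translation": [0,0,0],"angular": [0,0,0],"gripper": 0.1}

```text
t: 18.6
tool_pos: [0.5716, -0.1225, 0.0115]
tool_rot: [-0.211, -3.134, -0.0]
contact_force: [-1.5, 0.0, 2.8]
opening: 0.0348
grip_force: 41.2
```

drive_tool:
  steps:
    - {"translation": [0,0,0],"angular": [0,0,0],"gripper": 0.65}
    - {"translation": [0,0,0],"angular": [0,0,0],"gripper": 0.65}
    - {"translation": [0,0,0],"angular": [0,0,0],"gripper": 0.65}
    - {"translation": [0,0,-0.5],"angular": [0,0,0],"gripper": 0.65}
    - {"translation": [0,0,-0.8],"angular": [0,0,0],"gripper": 0.65}
    - {"translation": [0,0,-0.9],"angular": [0,0,0],"gripper": 0.65}
    - {"translation": [0,0,-0.3],"angular": [0,0,0],"gripper": 1}
    - {"translation": [0,0,0],"angular": [0,0,0],"gripper": 1}

```text
t: 19.6
tool_pos: [0.5723, -0.1228, 0.1127]
tool_rot: [0.211, 3.132, -0.001]
contact_force: [0.0, -0.3, 0.4]
opening: 0.0858
grip_force: 0.0
```

```bash
python3 go.py .432 -.086 .09 61
```

```text
pos [ 0.5723 -0.1228  0.1127] line 82.28 F [ 0.  -0.3  0.4] open 0.0858 q [-0.34  0.06  1.81 -0.    1.27 -1.77] t 19.6
 rot units (deg/8) [-0.     0.019  2.66 ]  shift units [ 3.515 -0.896  0.568]
```

drive_tool:
  steps:
    - {"translation": [0,0,0],"angular": [0,0,0.89],"gripper": 1}
    - {"translation": [0,0,0],"angular": [0,0,0.89],"gripper": 1}
    - {"translation": [0,0,0],"angular": [0,0,0.88],"gripper": 1}
    - {"translation": [0.7,-0.18,0],"angular": [0,0,0],"gripper": 1}
    - {"translation": [0.7,-0.18,0],"angular": [0,0,0],"gripper": 1}
    - {"translation": [0.7,-0.18,0],"angular": [0,0,0],"gripper": 1}
    - {"translation": [0.7,-0.18,0],"angular": [0,0,0],"gripper": 1}
    - {"translation": [0.71,-0.17,0],"angular": [0,0,0],"gripper": 1}

```text
t: 20.6
tool_pos: [0.4294, -0.0849, 0.1092]
tool_rot: [-0.786, -3.038, -0.001]
contact_force: [-0.1, 1.2, -0.2]
opening: 0.0858
grip_force: 0.0
```

drive_tool:
  steps:
    - {"translation": [0,0,0.5],"angular": [0,0,0],"gripper": 1}
    - {"translation": [0,0,0.6],"angular": [0,0,0],"gripper": 1}
    - {"translation": [0,0,0],"angular": [0,0,0],"gripper": 1}
    - {"translation": [0,0,0],"angular": [0,0,0],"gripper": 1}

```text
t: 21.1
tool_pos: [0.4314, -0.0855, 0.0671]
tool_rot: [-0.786, -3.041, -0.0]
contact_force: [-0.4, 0.6, 0.5]
opening: 0.0854
grip_force: 0.0
```

```bash
python3 go.py .432 -.086 .007 61;  python3 - <<'E'
from meas import *
from station import ctrl
for n in("top","side"):
    d=ctrl.get_image(n);pickle.dump(d,open(n+"2.pkl","wb"))
    a=proj(d,(.5718,-.1223,.026));P=measure(d,lambda c:(c.min(2)>110),*a,.026,w=8);print(n,"label",rect(P))
    u,v=map(int,a);c=cv2.resize(d["color"][v-25:v+25,u-25:u+25,::-1],(400,400),interpolation=cv2.INTER_CUBIC)
    I=c if n=="top" else np.hstack([I,c])
cv2.imwrite("pics/d1.png",I)
E
```

```text
pos [ 0.4314 -0.0855  0.0671] line 61.0 F [-0.4  0.6  0.5] open 0.0854 q [-0.37 -0.24  2.18  0.    1.21 -1.43] t 21.1
 rot units (deg/8) [-0.001 -0.007 -0.   ]  shift units [-0.019 -0.002  1.503]
top label (array([ 0.57001548, -0.12051744]), array([0.02469915, 0.03906608]), 82.81847381591797)
side label (array([ 0.5725936 , -0.11576222]), array([0.04806853, 0.04208279]), 67.48866271972656)
```

View pics/d1.png

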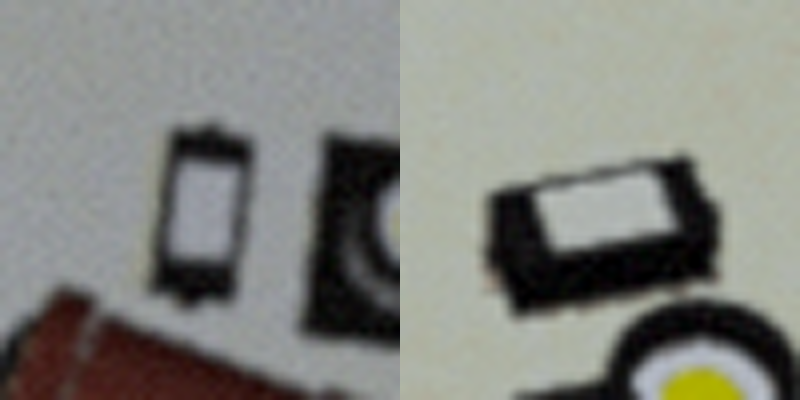

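The driver is parallel to the pad and within 2 mm of its spot. Next is the bracket grasp.

drive_tool:
  steps:
    - {"translation": [-0.02,0,0.4],"angular": [0,0,0],"gripper": 1}
    - {"translation": [0,0,0.5],"angular": [0,0,0],"gripper": 1}
    - {"translation": [0,0,0.4],"angular": [0,0,0],"gripper": 1}
    - {"translation": [0,0,0.2],"angular": [0,0,0],"gripper": 1}
    - {"translation": [0,0,0],"angular": [0,0,0],"gripper": 0.6}
    - {"translation": [0,0,0],"angular": [0,0,0],"gripper": 0.4}
    - {"translation": [0,0,0],"angular": [0,0,0],"gripper": 0.4}
    - {"translation": [0,0,0],"angular": [0,0,0],"gripper": 0.4}
  force: 40

```text
t: 22.2
tool_pos: [0.4327, -0.0862, 0.0078]
tool_rot: [0.786, 3.04, -0.0]
contact_force: [1.3, 0.5, -0.1]
opening: 0.059
grip_force: 44.4
```

drive_tool:
  steps:
    - {"translation": [0,0,-0.4],"angular": [0,0,0],"gripper": 0.4}
    - {"translation": [0,0,-0.9],"angular": [0,0,0],"gripper": 0.4}
    - {"translation": [0,0,-0.9],"angular": [0,0,0],"gripper": 0.4}
    - {"translation": [0,0,-0.8],"angular": [0,0,0],"gripper": 0.4}
    - {"translation": [0,0,0],"angular": [0,0,0],"gripper": 0.4}
    - {"translation": [0,0,0],"angular": [0,0,0],"gripper": 0.4}

```text
t: 22.95
tool_pos: [0.4317, -0.0858, 0.1267]
tool_rot: [-0.786, -3.041, -0.0]
contact_force: [0.1, 0.2, -2.3]
opening: 0.0593
grip_force: 44.2
```

```bash
python3 go.py .648 .1965 .125 89.5
```

```text
pos [ 0.4317 -0.0858  0.1267] line 61.0 F [ 0.1  0.2 -2.3] open 0.0593 q [-0.37 -0.33  2.13  0.    1.34 -1.43] t 22.95
 rot units (deg/8) [ 1.000e-03 -7.000e-03 -3.563e+00]  shift units [-5.347  7.104  0.042]
```

drive_tool:
  steps:
    - {"translation": [0,0,0],"angular": [0,0,-0.89],"gripper": 0.4}
    - {"translation": [0,0,0],"angular": [0,0,-0.89],"gripper": 0.4}
    - {"translation": [0,0,0],"angular": [0,0,-0.89],"gripper": 0.4}
    - {"translation": [0,0,0],"angular": [0,0,-0.89],"gripper": 0.4}
    - {"translation": [-0.53,0.71,0],"angular": [0,0,0],"gripper": 0.4}
    - {"translation": [-0.53,0.71,0],"angular": [0,0,0],"gripper": 0.4}
    - {"translation": [-0.53,0.71,0],"angular": [0,0,0],"gripper": 0.4}
    - {"translation": [-0.53,0.71,0],"angular": [0,0,0],"gripper": 0.4}

```text
t: 23.95
tool_pos: [0.5172, 0.0279, 0.1249]
tool_rot: [-0.014, -3.137, -0.0]
contact_force: [-0.4, -1.1, -2.1]
opening: 0.0588
grip_force: 44.1
```

drive_tool:
  steps:
    - {"translation": [-0.53,0.71,0],"angular": [0,0,0],"gripper": 0.4}
    - {"translation": [-0.53,0.71,0],"angular": [0,0,0],"gripper": 0.4}
    - {"translation": [-0.53,0.71,0],"angular": [0,0,0],"gripper": 0.4}
    - {"translation": [-0.53,0.71,0],"angular": [0,0,0],"gripper": 0.4}
    - {"translation": [-0.53,0.71,0],"angular": [0,0,0],"gripper": 0.4}
    - {"translation": [-0.53,0.71,0],"angular": [0,0,0],"gripper": 0.4}
    - {"translation": [0,0,0],"angular": [0,0,0],"gripper": 0.4}
    - {"translation": [0,0,0],"angular": [0,0,0],"gripper": 0.4}

```text
t: 24.95
tool_pos: [0.6455, 0.1955, 0.1251]
tool_rot: [-0.014, -3.138, 0.002]
contact_force: [-0.1, 0.0, -2.1]
opening: 0.0593
grip_force: 44.1
```

```bash
python3 go.py .648 .1965 .0078 89.5; python3 - <<'E'
from station import ctrl
import cv2,numpy as np
d=ctrl.get_image("side");cv2.imwrite("pics/k0.png",cv2.resize(d["color"][100:220,260:420,::-1],(640,480),interpolation=cv2.INTER_CUBIC))
E
```

```text
pos [0.6455 0.1955 0.1251] line 89.49 F [-0.1  0.  -2.1] open 0.0593 q [ 0.18  0.25  1.58 -0.    1.32 -1.38] t 24.95
 rot units (deg/8) [-0.008 -0.027 -0.001]  shift units [-0.063  0.024  2.933]
```

View pics/k0.png

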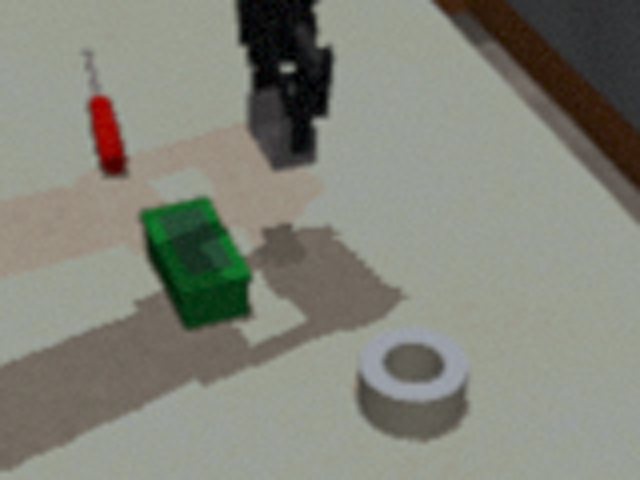

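The bracket is held and hangs behind the box. Lower.

drive_tool:
  steps:
    - {"translation": [-0.06,0.02,0.5],"angular": [0,0,0],"gripper": 0.4}
    - {"translation": [0,0,0.7],"angular": [0,0,0],"gripper": 0.4}
    - {"translation": [0,0,0.7],"angular": [0,0,0],"gripper": 0.4}
    - {"translation": [0,0,0.5],"angular": [0,0,0],"gripper": 0.4}
    - {"translation": [0,0,0.2],"angular": [0,0,0],"gripper": 0.4}
    - {"translation": [0,0,0],"angular": [0,0,0],"gripper": 0.4}
    - {"translation": [0,0,0],"angular": [0,0,0],"gripper": 0.4}

```text
t: 25.88
tool_pos: [0.6503, 0.197, 0.0248]
tool_rot: [0.014, 3.139, 0.001]
contact_force: [-0.3, 0.1, -1.5]
opening: 0.0591
grip_force: 44.2
```

```bash
python3 go.py .648 .1965 .0078 89.5
```

```text
pos [0.6503 0.197  0.0248] line 89.48 F [-0.3  0.1 -1.5] open 0.0591 q [ 0.18  0.37  1.61 -0.    1.16 -1.38] t 25.88
 rot units (deg/8) [ 0.003  0.017 -0.002]  shift units [ 0.057 -0.013  0.424]
```

drive_tool:
  steps:
    - {"translation": [0.05,-0.01,0.25],"angular": [0,0,0],"gripper": 0.4}
    - {"translation": [0,0,0.12],"angular": [0,0,0],"gripper": 0.4}
    - {"translation": [0,0,0],"angular": [0,0,0],"gripper": 0.4}
    - {"translation": [0,0,0],"angular": [0,0,0],"gripper": 0.4}

```text
t: 26.38
tool_pos: [0.6471, 0.1965, 0.0083]
tool_rot: [-0.014, -3.141, 0.0]
contact_force: [-0.3, -0.4, -1.6]
opening: 0.0588
grip_force: 44.2
```

```bash
python3 go.py .648 .1965 .0078 89.5
```

```text
pos [0.6471 0.1965 0.0083] line 89.48 F [-0.3 -0.4 -1.6] open 0.0588 q [ 0.18  0.39  1.62 -0.    1.13 -1.38] t 26.38
 rot units (deg/8) [-0.    -0.002 -0.002]  shift units [-0.023  0.001  0.013]
```

drive_tool:
  steps:
    - {"translation": [-0.02,0,0.02],"angular": [0,0,0],"gripper": 0.4}
    - {"translation": [0,0,0.02],"angular": [0,0,0],"gripper": 0.4}
    - {"translation": [0,0,0],"angular": [0,0,0],"gripper": 0.4}

```text
t: 26.75
tool_pos: [0.6478, 0.1965, 0.0079]
tool_rot: [-0.014, -3.141, 0.0]
contact_force: [-4.3, -0.8, 5.3]
opening: 0.0592
grip_force: 45.0
```

drive_tool:
  steps:
    - {"translation": [0,0,0],"angular": [0,0,0],"gripper": 0.9}
    - {"translation": [0,0,0],"angular": [0,0,0],"gripper": 1}
    - {"translation": [0,0,0],"angular": [0,0,0],"gripper": 1}
    - {"translation": [0,0,-0.4],"angular": [0,0,0],"gripper": 1}
    - {"translation": [0,0,-0.9],"angular": [0,0,0],"gripper": 1}
    - {"translation": [0,0,-0.9],"angular": [0,0,0],"gripper": 1}
    - {"translation": [0,0,-0.9],"angular": [0,0,0],"gripper": 1}
    - {"translation": [0,0,0],"angular": [0,0,0],"gripper": 1}

```text
t: 27.75
tool_pos: [0.6511, 0.1971, 0.1371]
tool_rot: [0.014, 3.132, 0.003]
contact_force: [-0.3, -0.0, -0.2]
opening: 0.0852
grip_force: 0.0
```

drive_tool:
  steps:
    - {"translation": [0.9,0,-0.5],"angular": [0,0,0],"gripper": 1}
    - {"translation": [0.9,0,-0.5],"angular": [0,0,0],"gripper": 1}
    - {"translation": [0.9,0,-0.5],"angular": [0,0,0],"gripper": 1}
    - {"translation": [0.9,0,0],"angular": [0,0,0],"gripper": 1}
    - {"translation": [0.9,0,0],"angular": [0,0,0],"gripper": 1}
    - {"translation": [0.9,0,0],"angular": [0,0,0],"gripper": 1}
    - {"translation": [0,0,0],"angular": [0,0,0],"gripper": 1}
    - {"translation": [0,0,0],"angular": [0,0,0],"gripper": 1}

```text
t: 28.75
tool_pos: [0.4324, 0.1984, 0.1909]
tool_rot: [0.014, 3.141, -0.0]
contact_force: [0.5, 1.1, -0.2]
opening: 0.0854
grip_force: 0.0
```

```bash
python3 - <<'E'
from meas import *
from station import ctrl
for n in("top","side"):
    d=ctrl.get_image(n);pickle.dump(d,open(n+"3.pkl","wb"))
t=pickle.load(open("top3.pkl","rb"));s=pickle.load(open("side3.pkl","rb"))
a=cv2.resize(t["color"][160:220,215:275,::-1],(400,400),interpolation=cv2.INTER_CUBIC)
a=cv2.convertScaleAbs(a,alpha=1.5,beta=-50)
b=cv2.resize(s["color"][130:190,285:345,::-1],(400,400),interpolation=cv2.INTER_CUBIC)
cv2.imwrite("pics/k1.png",np.hstack([a,b]))
print([np.round(proj(d,(.648,.1965,.004)),1) for d in(t,s)])
for n,d,k in(("top",t,(0,0)),("side",s,(0,0))):
    u,v=proj(d,(.648,.1965,.004))
    try:
        P=measure(d,lambda c:(c.max(2)<80),u,v,.004,w=4);print(n,rect(P))
    except Exception as e:print(n,e)
E
```

```text
[array([245.6, 178.1]), array([330.6, 164.4])]
top (array([0.64754531, 0.19871833]), array([0.00589457, 0.00572756]), 1.6461689472198486)
side (array([0.64670645, 0.18908575]), array([0.01635319, 0.01528268]), 68.58171081542969)
```

View pics/k1.png

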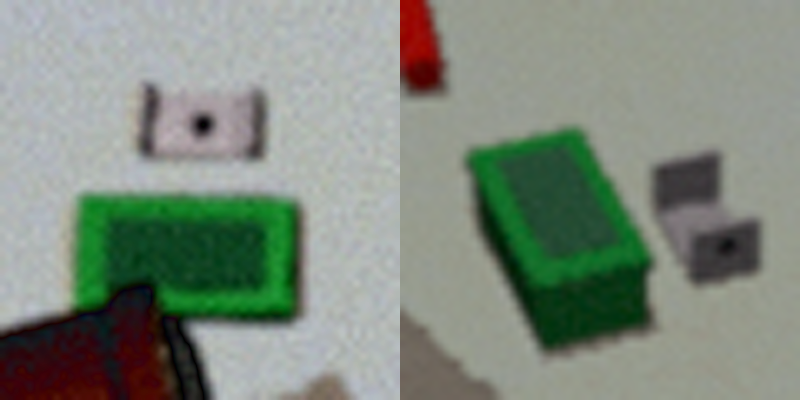

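The bracket sits lugs up and parallel to the box: its hole is 76 mm behind the box centre and within 2 mm laterally. Everything is in place and the arm is clear, so I'm handing in.

```bash
python3 -c "
from station import ctrl
print(ctrl.finish_job())"
```

```text
the job is handed in; nothing more can be done
None
```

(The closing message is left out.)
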